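Screw down the short levelling foot of the counter scale, then set the check weight on it

TASK

The counter scale rocks because its front right levelling foot is screwed up clear of the counter: turn the three-armed knob under that corner, clockwise as seen from above, until the foot bears firmly on the counter and takes its share of the scale's weight, but not so hard that it jacks the scale up off its other feet. Then take your hand off the scale and stand the steel check weight in the middle of its pan. Do not shove the scale along the counter, and leave the jar, the wooden mould and the tray of pastries alone.

Things in the scene. Friction and masses are not known exactly. Their poses are not given: they have to be found in the camera images.
- scale: Low counter scale, 10 kg, loose on the counter. Grey base plate 280 (its x) by 300 mm (its y), underside 40 and top 58 mm above the counter, corners rounded to 14 mm radius about the feet's axes, 126 mm (x) and 136 mm (y) from the origin. Plain fixed feet on three corners, the levelling foot at local (-126, -136) mm. Origin on the counter under the base's centre, z up, -x its front, yaw up to 0.3 rad.
- pan_centre (a point): Centre of the top face of the scale's flat steel pan, where the check weight goes: 70 mm above the counter, 12 mm to local +x of the scale's origin. The pan measures 204 (x) by 224 mm (y).
- key_panel (a point): Centre of the top of the black key panel on the scale's front edge: 30 mm deep (x), 150 mm wide (y), top 58 mm above the counter. Keep the hand clear of it.
- screw_axis (a point): Point on the scale where the levelling screw's vertical axis meets the base's top face, 58 mm up; it keeps the scale's axes (-x front, -y its right side). The base's front and right edges lie 14 mm from it and its corner is rounded about it, so fingers reaching straight down past the base can push the knob's arms from the right side round to the front.
- knob: Levelling foot and black three-armed knob, one piece, under the scale's front right corner. Hub 27 mm across; arms 120 degrees apart, 11 mm wide, ends 15 mm round, reaching 42 mm from the axis (up to 28 mm past the base's edges), 13 to 29 mm above the foot's underside; some 47 mm free between arms, 36 mm out. Rubber foot 48 mm across, 10 high. Origin on the axis at the foot's underside; z up; one arm along local +x.
- knob_end (a point): Middle of the round end of the knob's local +x arm, 34.5 mm from the axis. Turning clockwise seen from above (yaw falling) lowers the foot 0.5 mm per rad: 0.8 to 2.8 rad freely (it starts 0.4 to 1.4 mm off the counter) against 0.03 to 0.05 N m, then about 1 rad under rising load: 0.15 N m on the knob, read at rest, means 15 N on the foot, 0.2 N m 21 N, 0.25 N m 27 N.
- check_weight: 500 g stainless steel check weight, a plain upright cylinder 38 mm in diameter and 52 mm high, then a short neck and a round grip knob 26 mm across, 72 mm high overall. Stands on the counter to the right of the scale. Origin at the centre of its underside, z up.
- table: The counter, a flat stone top at height 0. The levelling foot bears well on it with 15 to 28 N: a push of 4 to 7 N on a knob arm 36 mm from the axis, read while held still (up to half as much again while turning). Below a push of 3 N it hardly bears; above 9 N (38 N on the foot) it is jacking the scale up. The knob stays where it is left.
- jar: Bystander: closed amber glass jar with a brass lid, 64 mm across, 88 mm high, standing on the counter. Origin at the centre of its underside.
- mould: Bystander: turned wooden pastry mould with a round foot 74 mm across and a slim upright handle, 76 mm high, standing on the counter. Origin at the centre of its underside.
- pastry_tray: Bystander: open white tray 130 (x) by 190 (y) mm, 22 mm high, with five domed pastries up to 33 mm high. Origin at the centre of its underside.
Things that resemble listed ones, but are neither listed nor needed, are in the scene too. Of the things that look like the check_weight, take the one that is farthest to the robot's left at the start.

How it is judged:
By the outcome, as a careful person would: the job done as asked, in the order asked, and still so for the second after the job is handed in, with the robot touching nothing.
It also fails if it takes over 72 s, if anything falls off the work surface, if the arm or the gripper's body presses on something with over 40 N, if the wrist force passes 120 N, or if a joint passes its speed limit or range.

ROBOT

A 6-joint arm with a two-finger parallel gripper is mounted at the origin on the work surface. World frame = base frame: x ahead of the robot, y to its left, z up, the work surface at z = 0. Lengths are in m, angles in rad, forces in N, time in s.
With the tool pointing down it reaches from about 0.225 to 0.875 m from the base axis. Payload 3.4 kg.
Tool frame: the origin (TCP) lies at the very end of the fingers, on their centre line; the grasp point (between the pads) lies 19 mm behind it; z points along the fingers, y is the line along which they close (so a half turn about z gives the same grasp; the last joint's range is limited). The gripper opens to 85 mm and grips with 20 to 120 N. Pads are 22 mm wide; open, the fingers measure 114 mm over their backs; the gripper's body (76 mm by 85 mm) begins 54 mm behind the grasp point. The pads swing forward as they close: fully open they stand 13 mm farther back than shut.
Start: joints at [-1.266, 0.276, 1.505, -0, 1.361, -0.121], TCP at [0.238, -0.524, 0.231] pointing down, gripper open.
Joint ranges: [-2.89, 2.89], [-0.75, 2.08], [0.22, 2.7], [-1.18, 4.32], [0.11, 2.71], [-2.7, 2.7]. Speed limits (rad/s): [2.57, 2.57, 3.14, 3.14, 3.14, 3.14].

INTERFACE

Orientations are given as a unit quaternion [w, x, y, z].
In Python, from bench import monitor, capture, workorder gives the robot as it stands. The module is installed in compiled form; this text tells all that it offers.
- The arm moves only by the shell command python3 -m crank 'ROWS' [OPENING] [FORCE]. ROWS is JSON, a list of rows, each an object with "slide": the shift along the tool's x, y, z in cm, a list of three; "spin": the turn about the tool's z in degrees. A call has 1 to 12 rows; each row is the pose to reach, as a shift and turn from the pose commanded when the call began, along the tool's axes at that moment; what a row does not reach only later rows make up. A row lasts 1/10 s, in which the tool goes at most 50 mm and 8.59 degrees, less where a joint would pass 70% of its speed; a pose out of reach is approached as far as the arm can. A call with a gripper value outside its range is refused whole. OPENING is the closure, from 0 (fully open) to 1 (shut), set as the call begins (- or left out, the last holds). The fingers move at their own pace and stop on an object; FORCE is the grip in N (left out, the last holds). Time passes only in rows, so rows that repeat a pose let the fingers close. It gives the time, the measured TCP pose, the force, the opening and the grip force at its end, in the units of the state.
- monitor.read_state(): the state, without advancing time (a new reading comes with each control period).
- capture(name): name is "scene" or "top" or "wrist"; returns a dict with "color" (420x560x3 uint8, red, green, blue), "camera_matrix" (3x3 intrinsics, pixels), "R" (3x3) and "t" (3): a world point X has camera coordinates R X + t; the wrist camera has in their place "T_tool_cam" (4x4, takes a point from camera to tool coordinates, whose origin is the TCP and whose axes are the flange's). Camera axes: x right, y down, z forward; pixel columns grow to the right and rows downward; lengths in m; the calibration is good to about 2 mm. A picture is of the moment at which its call begins: read the wrist's pose just before it. There is no depth.
- workorder.close_job(): hands the job in; it is judged then, once.
The state is a dict: "time_s": time; "qpos": joint angles; "qvel": joint speeds; "effort": joint torques, N m; "tool_pos": TCP position; "orientation": TCP orientation; "force": force on the tool from outside, world axes, zero at the start; "torque": the same for the moment, N m; "finger_gap": opening from 0.0 (shut) to 1.0 (fully open); "grasp_force": force on a finger pad.
Only numpy, scipy, OpenCV 4.12 (cv2) and the standard library are available. Lean on these libraries where they do the work, as an engineer would, in place of code of your own. Each camera call takes 0.05 s, during which the arm holds its last target. There are 200 camera calls.

## Working session

There is one attempt and no reset: what is moved stays moved. The work goes in short steps, Python scripts to look and compute and a shell command to move; the robot and the scene stay as the last step left them, time stands still between calls to the robot, and variables do not carry over. Pictures are saved under pics/ and viewed, at most 10 in all, crops included, and the job is handed in when it is done.

```bash
mkdir -p pics; cat > h.py <<'E'
import numpy as np, cv2, json
from bench import monitor, capture, workorder
def save(n,f):
    c=capture(n); cv2.imwrite('pics/'+f,c['color'][:,:,::-1]); return c
def tri(obs):
    # obs: list of (P 3x4, uv)
    A=[]
    for P,(u,v) in obs: A+= [u*P[2]-P[0], v*P[2]-P[1]]
    X=np.linalg.svd(np.array(A))[2][-1]; return X[:3]/X[3]
def P(c): 
    return np.array(c['camera_matrix'])@np.c_[np.array(c['R']),np.array(c['t'])]
def onz(Pm,uv,z):
    M=np.c_[Pm[:,0],Pm[:,1],-np.array([uv[0],uv[1],1])]
    s=np.linalg.solve(M,-(Pm[:,2]*z+Pm[:,3])); return s[:2]
def proj(Pm,X):
    p=Pm@np.r_[X,1]; return p[:2]/p[2]
def wristP(c,st):
    from scipy.spatial.transform import Rotation as R
    w,x,y,z=st['orientation']; T=np.eye(4); T[:3,:3]=R.from_quat([x,y,z,w]).as_matrix(); T[:3,3]=st['tool_pos']
    M=np.linalg.inv(T@np.array(c['T_tool_cam'])); return np.array(c['camera_matrix'])@M[:3]
E
python3 - <<'E'
from h import *
import pickle
s=monitor.read_state();print(s)
cs={n:save(n,n+'0.png') for n in('scene','top')}
pickle.dump({n:P(c) for n,c in cs.items()},open('P.pkl','wb'))
for n in cs: print(n, -cs[n]['R'].T@cs[n]['t'])
a=[cv2.imread(f'pics/{n}0.png') for n in cs]
E
```

```text
{'time_s': 0.0, 'qpos': array([-1.26600724e+00,  2.76606272e-01,  1.50612882e+00,  1.18044567e-05,
        1.36071464e+00, -1.21035132e-01]), 'qvel': array([-0.00068678,  0.00015259, -0.00028007,  0.00082822,  0.00012367,
        0.00200004]), 'effort': array([-7.53664881e-04, -4.16780376e+01, -2.45805484e+01, -4.60450847e-04,
        1.10429767e-02, -2.20107367e-06]), 'tool_pos': array([ 0.23733639, -0.52315095,  0.23043501]), 'orientation': array([-9.25153078e-04,  9.77419550e-01,  2.11305847e-01, -7.94444921e-05]), 'force': array([-0.81249892,  0.35321552, -0.05364152]), 'torque': array([0.03889147, 0.00567285, 0.02636102]), 'grasp_force': 0.0, 'finger_gap': 1.003078450751617}
scene [1.09239659 0.40595808 0.7508711 ]
top [ 0.44694247 -0.17275226  1.14534993]
```

View pics/scene0.png

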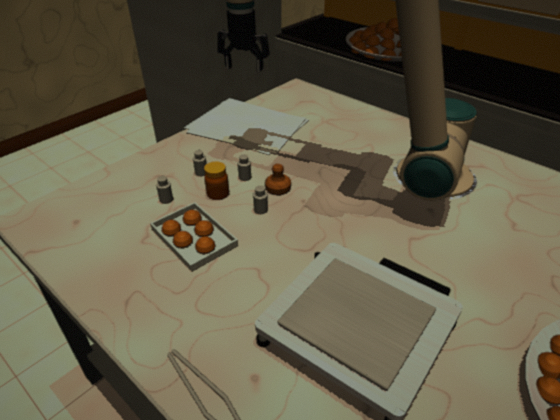

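View pics/top0.png

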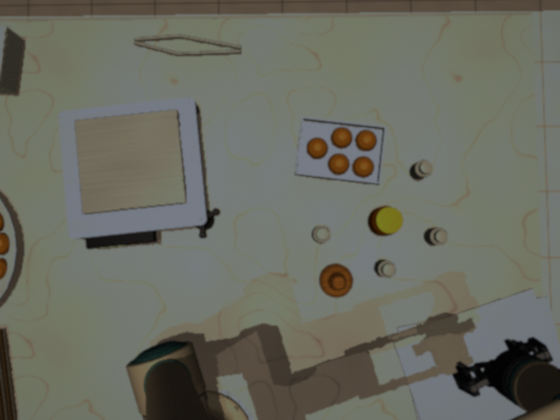

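The top view shows the scale around (133,168) with its knob near (208,223). There are four weight-like things at top pixels (321,234), (386,268), (437,236) and (422,170). The farthest left (+y) is (321,234), which is (261,200) in the scene view. I'll confirm it in an enlarged crop.

```bash
python3 - <<'E'
import cv2,numpy as np
t=cv2.imread('pics/top0.png');s=cv2.imread('pics/scene0.png')
f=lambda im,x,y,w,h,k:cv2.resize(im[y:y+h,x:x+w],None,fx=k,fy=k,interpolation=cv2.INTER_CUBIC)
g=lambda a:np.clip(255*(a/255.)**.6,0,255).astype(np.uint8)
a=f(t,180,180,160,70,5)      # 800x350
b=f(s,240,170,50,62,4)        # 200x248
c=f(s,250,240,150,62,4)    # 600x248
cv2.imwrite('pics/crop1.png',g(np.vstack([a,np.hstack([b,c])])))
E
```

```text
(no output)
```

View pics/crop1.png

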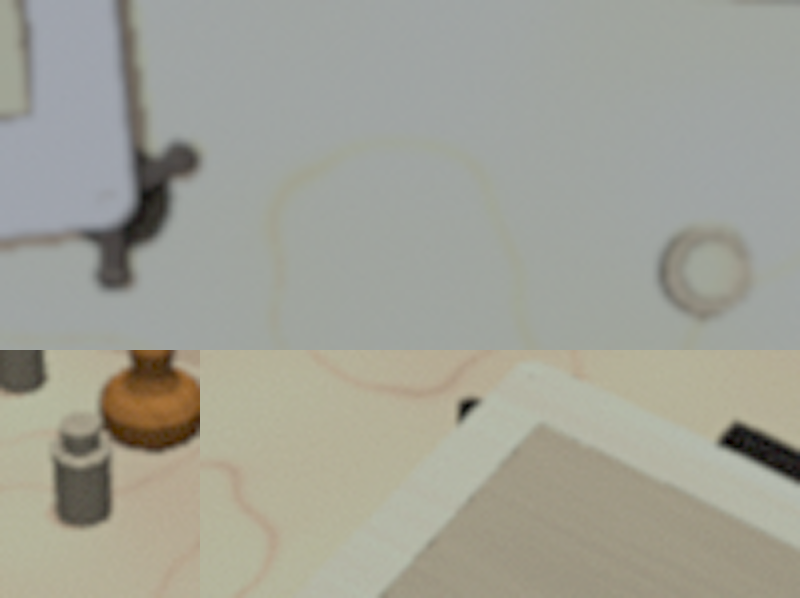

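The crop confirms a plain steel cylinder with a neck and grip knob. Its top centre is at top px (322.4,234) and scene px (260,188). The knob's arm ends are at top px (216.2,211.6) and (202.8,235.6).

```bash
cat > m.py <<'E'
from h import *
import pickle
PP=pickle.load(open('P.pkl','rb'));T,S=PP['top'],PP['scene']
t=cv2.imread('pics/top0.png')
hsv=cv2.cvtColor(t,cv2.COLOR_BGR2HSV)
print('px base',t[150,192],t[110,120],t[228,150],'counter',t[80,120],t[200,250])
b=t.astype(int); m=((b[:,:,0]-b[:,:,2]>5)&(b[:,:,0]>110)).astype(np.uint8); m[:90]=0;m[250:]=0;m[:,:50]=0;m[:,220:]=0
n,l,st,_=cv2.connectedComponentsWithStats(m);k=1+np.argmax(st[1:,4]);cn=cv2.findContours((l==k).astype(np.uint8),0,1)[0][0][:,0].astype(float)
w=np.array([onz(T,p,.058) for p in cn]).astype(np.float32)
r=cv2.minAreaRect(w);print('base rect',r)
bx=cv2.boxPoints(r);print(bx,[proj(T,np.r_[q,.058]).round(1) for q in bx])
print('weight top tri',tri([(T,(322.4,234)),(S,(260,188))]),'onz .072',onz(T,(322.4,234),.072))
for p in [(216.2,211.6),(202.8,235.6)]: print('arm end z.022',onz(T,p,.022))
E
python3 m.py
```

```text
px base [133 122 117] [130 121 116] [133 123 118] counter [115 120 115] [121 123 118]
base rect ((0.5977635979652405, 0.15098027884960175), (0.28124532103538513, 0.2983962893486023), 5.812248706817627)
[[ 0.44275475  0.2851707 ]
 [ 0.472973   -0.01169157]
 [ 0.75277245  0.01678985]
 [ 0.7225542   0.31365213]] [array([ 68.2, 238.9]), array([206.2, 224.2]), array([193.5,  95.5]), array([ 57.4, 110.3])]
weight top tri [ 0.45045367 -0.25878104  0.07054604] onz .072 [ 0.45076317 -0.25899697]
arm end z.022 [ 0.50159685 -0.02853087]
arm end z.022 [0.44864203 0.00105305]
```

The base fit gives 281 × 298 mm (280 × 300 expected), yaw 5.8°. The screw axis is at about (0.486, 0.003). The weight is at (0.450, -0.259) with its top at 71 mm (72 expected). I'll move above the knob with the fingers shut.

```bash
R='{"slide":[41.3,-35.5,0],"spin":-35.4}'; python3 -m crank '[{"slide":[41.3,-35.5,0],"spin":-35.4},{"slide":[41.3,-35.5,0],"spin":-35.4},{"slide":[41.3,-35.5,0],"spin":-35.4},{"slide":[41.3,-35.5,0],"spin":-35.4},{"slide":[41.3,-35.5,0],"spin":-35.4},{"slide":[41.3,-35.5,0],"spin":-35.4},{"slide":[41.3,-35.5,0],"spin":-35.4},{"slide":[41.3,-35.5,0],"spin":-35.4},{"slide":[41.3,-35.5,0],"spin":-35.4},{"slide":[41.3,-35.5,0],"spin":-35.4},{"slide":[41.3,-35.5,0],"spin":-35.4},{"slide":[41.3,-35.5,0],"spin":-35.4}]' 1 20
python3 -m crank '[{"slide":[0,0,10],"spin":0},{"slide":[0,0,10],"spin":0},{"slide":[0,0,10],"spin":0},{"slide":[0,0,10],"spin":0}]'
python3 - <<'E'
from h import *
s=monitor.read_state();print(s['tool_pos'],s['orientation'],s['force'],s['qpos'])
c=save('scene','s1.png');P1=P(c)
u=proj(P1,s['tool_pos']);print(u)
w=save('wrist','w1.png');W=wristP(w,s)
im=cv2.imread('pics/s1.png');x,y=int(u[0])-70,int(u[1])-80
a=cv2.resize(im[max(y,0):y+130,x:x+130],(400,400),interpolation=2)
b=cv2.resize(cv2.imread('pics/w1.png'),(400,300))
cv2.imwrite('pics/c2.png',np.hstack([a,np.vstack([b,np.zeros((100,400,3),np.uint8)])]))
for X in [(.4862,.0029,.058)]: print(proj(W,np.array(X))*400/560)
E
```

```text
time_s: 1.3
tool_pos: [0.4684, -0.0249, 0.231]
orientation: [-0.001, 0.865, 0.501, 0.001]
force: [-0.1, -0.6, -0.5]
finger_gap: -0.002
grasp_force: 0.0
time_s: 1.7
tool_pos: [0.4666, -0.0303, 0.1314]
orientation: [-0.001, 0.867, 0.498, -0.001]
force: [0.0, -0.6, 0.8]
finger_gap: 0.001
grasp_force: 0.0
[ 0.46662082 -0.03030411  0.13137928] [-5.05089114e-04  8.67072243e-01  4.98181582e-01 -7.62435840e-04] [ 0.0208603  -0.58636507  0.82731957] [-2.13603788e-01  1.99727018e-01  1.88053152e+00 -3.12816784e-04
  1.06314272e+00  3.14343740e-01]
[329.02285579 210.63165075]
[202.43216195 123.55843866]
```

View pics/c2.png

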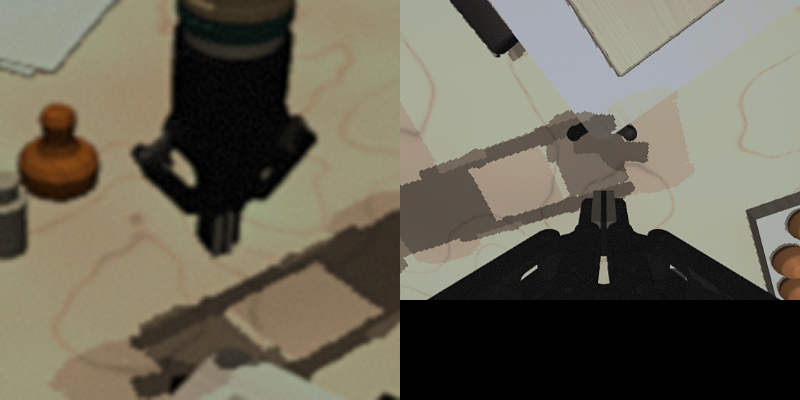

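The left view shows slim shut fingers that widen only about 45 mm above the tip. The wrist view shows two knob-arm ends at (577,132) and (628,132), either side of the base corner. I'll refine the arm positions from these.

```bash
python3 - <<'E'
from h import *
s=monitor.read_state();w=capture('wrist');W=wristP(w,s)
A=np.array([.4862,.0029])
for p in [(248,185),(319,185)]:
    q=onz(W,p,.022);d=q-A;print(q,np.hypot(*d),np.degrees(np.arctan2(d[1],d[0])))
im=w['color'][120:230,200:360]
cv2.imwrite('pics/c3.png',cv2.resize(im[:,:,::-1],None,fx=5,fy=5,interpolation=2))
print(proj(W,np.r_[A,.058]), [proj(W,np.r_[A+ .014*np.array([np.cos(t),np.sin(t)]),.058]).round(1) for t in np.radians([-84.2,-129.2,-174.2])])
E
```

```text
[0.45668854 0.00090583] 0.029578758609496887 -176.13425282278305
[ 0.50395425 -0.02670688] 0.034522177694834955 -59.050302393569574
[279.18037023 173.70263516] [array([291.7, 190.4]), array([276. , 194.1]), array([262.1, 186. ])]
```

View pics/c3.png

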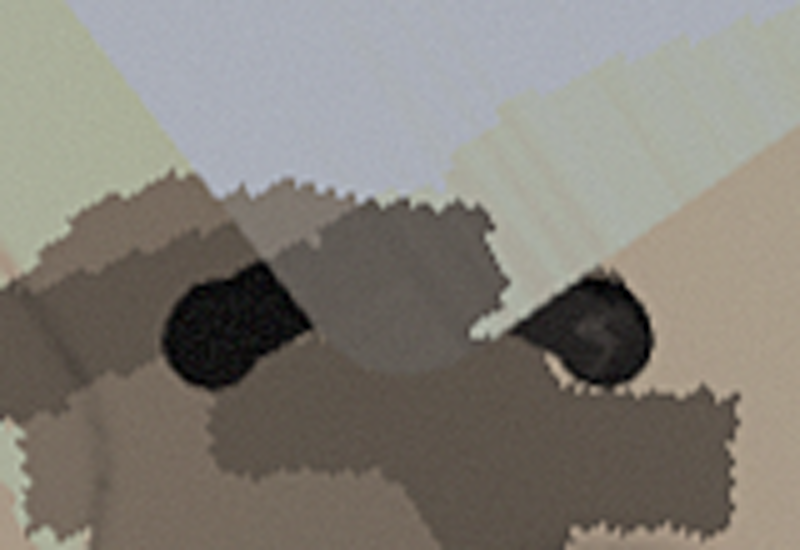

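The crop shows the base's rounded corner lowest at (281,195), with arm ends at (242.4,187) and (320,187) in full wrist pixels.

```bash
python3 - <<'E'
from h import *
s=monitor.read_state();w=capture('wrist');W=wristP(w,s)
a,b=[onz(W,p,.0225) for p in [(242.4,187),(320,187)]]
def ax(a,b):
    d=b-a;m=(a+b)/2;n=np.array([-d[1],d[0]])/np.hypot(*d);A=m+.01725*n
    print(a,b,np.hypot(*d),'axis',A,[np.degrees(np.arctan2(*(q-A)[::-1])) for q in(a,b)])
ax(a,b); ax(np.array([.44864,.00105]),np.array([.5016,-.02853]))
C=lambda u,v:onz(W,(200+u/5,120+v/5),.058)
l=[C(70,0),C(310,325),C(500,330),C(800,130)]
e1=l[1]-l[0];e2=l[3]-l[2];print('edge angs',np.degrees(np.arctan2(e1[1],e1[0])),np.degrees(np.arctan2(e2[1],e2[0])))
M=np.c_[e1,-e2];t=np.linalg.solve(M,l[2]-l[0]);c=l[0]+t[0]*e1;y=np.radians(5.8)
print('corner',c,'axis',c+.014*np.array([np.cos(y)-np.sin(y),np.sin(y)+np.cos(y)]),'arc low',C(405,375))
E
```

```text
[0.45238414 0.00182498] [ 0.50408378 -0.02838848] 0.059880757272778425 axis [0.48693762 0.00161149] [np.float64(179.64600869180893), np.float64(-60.25035357274949)]
[0.44864 0.00105] [ 0.5016  -0.02853] 0.06066084404292448 axis [0.4835316  0.00132013] [np.float64(-179.556431586063), np.float64(-58.8133199454556)]
edge angs -85.37442954209001 4.414673798212997
corner [ 0.47387666 -0.012755  ] axis [0.4863902  0.00258811] arc low [ 0.48005559 -0.01017632]
```

Axis ≈ (0.486, 0.002), arms at world -60° and 180°. The finger is above the gap between them, so I'll descend and make the first stroke.

```bash
python3 -m crank '[{"slide":[0,0,4],"spin":0},{"slide":[0,0,8],"spin":0},{"slide":[0,0,10],"spin":0},{"slide":[0,0,11.5],"spin":0},{"slide":[0,0,11.5],"spin":0},{"slide":[0,0,11.5],"spin":0}]'
python3 -m crank '[{"slide":[0.02,-0.40,0],"spin":6},{"slide":[0.08,-0.79,0],"spin":12},{"slide":[0.19,-1.17,0],"spin":18},{"slide":[0.33,-1.55,0],"spin":24},{"slide":[0.51,-1.90,0],"spin":30},{"slide":[0.73,-2.23,0],"spin":36},{"slide":[0.98,-2.54,0],"spin":42}]'
cat > f.py <<'E'
from h import *
s=monitor.read_state();A=np.array([.486,.002]);d=s['tool_pos'][:2]-A;r=d/np.hypot(*d);t=np.array([r[1],-r[0]])
q=s['orientation'];F=s['force'];w=np.degrees(2*np.arctan2(q[2],q[1]))
print('t',round(s['time_s'],2),'R',np.hypot(*d).round(4),'theta',np.degrees(np.arctan2(d[1],d[0])).round(1),'xang',w.round(1),'z',s['tool_pos'][2].round(4),'F rad,cw',(F[:2]@r).round(2),(F[:2]@t).round(2),F.round(2),'Tz',s['torque'].round(3),'q6',s['qpos'][5].round(2))
E
python3 f.py
```

```text
time_s: 2.5
tool_pos: [0.4683, -0.0302, 0.0175]
orientation: [0.001, 0.867, 0.498, 0.001]
force: [0.0, 0.3, 1.0]
finger_gap: -0.001
grasp_force: 0.0
time_s: 3.2
tool_pos: [0.4515, -0.0092, 0.0182]
orientation: [0.001, 0.988, 0.153, 0.002]
force: [-0.1, -2.1, -1.2]
finger_gap: -0.005
grasp_force: 0.9
t 3.2 R 0.0362 theta -162.0 xang 17.6 z 0.0182 F rad,cw 0.69 -1.97 [-0.05 -2.08 -1.2 ] Tz [-0.312  0.066  0.019] q6 1.09
```

```bash
python3 -m crank '[{"slide":[0.02,-0.40,0],"spin":6},{"slide":[0.08,-0.79,0],"spin":12},{"slide":[0.19,-1.17,0],"spin":18}]'; python3 f.py
python3 -m crank '[{"slide":[0.02,-0.40,0],"spin":6},{"slide":[0.08,-0.79,0],"spin":12}]'; python3 f.py
python3 -m crank '[{"slide":[0,0,0],"spin":0},{"slide":[0,0,0],"spin":0}]' ; python3 f.py
```

```text
time_s: 3.5
tool_pos: [0.4497, 0.0026, 0.0181]
orientation: [0.001, 1.0, -0.004, 0.002]
force: [-0.7, -1.1, -0.6]
finger_gap: 0.0
grasp_force: 0.9
t 3.5 R 0.0363 theta 179.0 xang -0.4 z 0.0181 F rad,cw 0.72 -1.09 [-0.74 -1.08 -0.6 ] Tz [-0.296  0.026 -0.041] q6 1.43
time_s: 3.7
tool_pos: [0.4505, 0.0105, 0.0181]
orientation: [0.001, 0.994, -0.108, 0.002]
force: [0.4, -1.9, -1.5]
finger_gap: 0.002
grasp_force: 1.0
t 3.7 R 0.0365 theta 166.5 xang -12.4 z 0.0181 F rad,cw -0.87 -1.7 [ 0.45 -1.86 -1.48] Tz [-0.304  0.068  0.002] q6 1.66
time_s: 3.9
tool_pos: [0.4502, 0.0108, 0.0176]
orientation: [0.0, 0.994, -0.105, 0.002]
force: [-0.1, -1.4, 0.6]
finger_gap: -0.0
grasp_force: 0.4
t 3.9 R 0.0368 theta 166.2 xang -12.1 z 0.0176 F rad,cw -0.19 -1.35 [-0.14 -1.36  0.63] Tz [-0.113  0.059  0.005] q6 1.65
```

```bash
python3 -m crank '[{"slide":[0,0.3,-1.5],"spin":0},{"slide":[0,0.4,-4],"spin":-5},{"slide":[0.04,0.53,-4],"spin":-8},{"slide":[0.15,1.05,-4],"spin":-16},{"slide":[0.33,1.55,-4],"spin":-24},{"slide":[0.58,2.01,-4],"spin":-32},{"slide":[0.89,2.44,-4],"spin":-40},{"slide":[1.26,2.82,-4],"spin":-48},{"slide":[1.68,3.15,-4],"spin":-56},{"slide":[2.13,3.42,-4],"spin":-64},{"slide":[2.63,3.61,-4],"spin":-72},{"slide":[3.14,3.74,-4],"spin":-80}]'; python3 f.py
python3 -m crank '[{"slide":[0.04,0.53,0],"spin":-8},{"slide":[0.15,1.05,0],"spin":-16},{"slide":[0.33,1.55,0],"spin":-24},{"slide":[0.58,2.01,0],"spin":-32},{"slide":[0.89,2.44,0],"spin":-40},{"slide":[1.26,2.82,0],"spin":-48},{"slide":[1.41,2.95,0],"spin":-51},{"slide":[1.41,2.95,0],"spin":-51},{"slide":[1.41,2.95,0],"spin":-51}]'; python3 f.py
python3 - <<'E'
from h import *
s=monitor.read_state();w=capture('wrist');W=wristP(w,s);A=np.array([.486,.002])
im=w['color'][:,:,::-1].copy();cv2.imwrite('pics/w4.png',im)
for th in (-109,11):
    t=np.radians(th);p=proj(W,np.r_[A+.0345*np.array([np.cos(t),np.sin(t)]),.0295]);print(th,p);cv2.circle(im,tuple(int(v) for v in p),3,(0,0,255),1)
cv2.imwrite('pics/c4.png',cv2.resize(im[100:400,150:550],(800,600),interpolation=2))
E
```

```text
time_s: 5.1
tool_pos: [0.4724, -0.0324, 0.0569]
orientation: [0.0, 0.828, 0.561, 0.001]
force: [-0.4, 0.7, -0.4]
finger_gap: 0.001
grasp_force: 0.0
t 5.1 R 0.037 theta -111.5 xang 68.2 z 0.0569 F rad,cw -0.45 0.64 [-0.43  0.65 -0.36] Tz [0.018 0.006 0.04 ] q6 0.16
time_s: 6.0
tool_pos: [0.5045, -0.0303, 0.0566]
orientation: [0.0, 0.509, 0.861, 0.0]
force: [-0.2, 0.6, -0.0]
finger_gap: 0.001
grasp_force: 0.0
t 6.0 R 0.0372 theta -60.1 xang 118.8 z 0.0566 F rad,cw -0.62 -0.18 [-0.15  0.63 -0.  ] Tz [ 0.016 -0.007 -0.009] q6 -0.7
-109 [234.16116794 233.64606867]
11 [343.62736407 211.43084203]
```

View pics/c4.png

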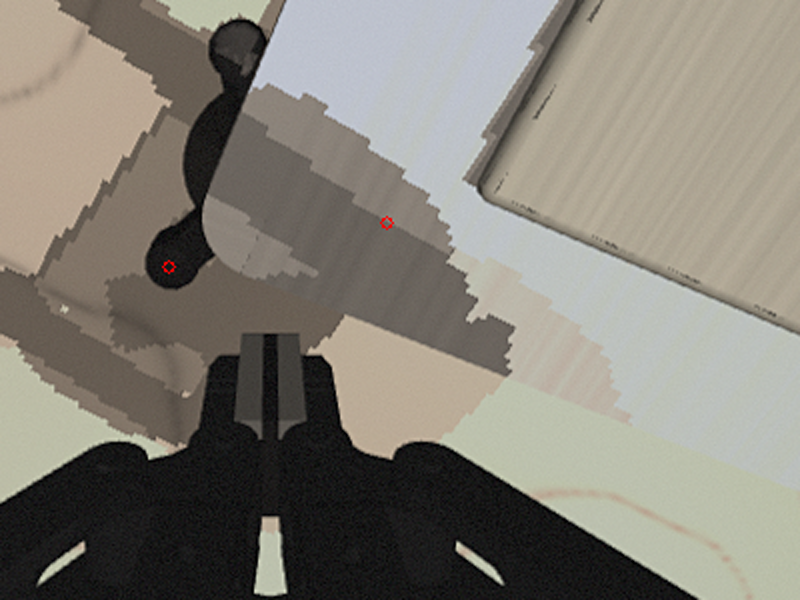

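The picture shows the arm exactly at its predicted place, crop (168,267), and clear space under the fingers. I'll descend and start the second stroke.

```bash
python3 -m crank '[{"slide":[0,0,2],"spin":0},{"slide":[0,0,4],"spin":0},{"slide":[0,0,4],"spin":0}]'; python3 f.py
python3 -m crank '[{"slide":[0.02,-0.40,0],"spin":6},{"slide":[0.08,-0.79,0],"spin":12},{"slide":[0.19,-1.17,0],"spin":18},{"slide":[0.33,-1.55,0],"spin":24},{"slide":[0.51,-1.90,0],"spin":30},{"slide":[0.73,-2.23,0],"spin":36}]';python3 f.py
python3 -m crank '[{"slide":[0.02,-0.40,0],"spin":6},{"slide":[0.08,-0.79,0],"spin":12},{"slide":[0.08,-0.79,0],"spin":12}]';python3 f.py
```

```text
time_s: 6.35
tool_pos: [0.5023, -0.0299, 0.0145]
orientation: [-0.002, 0.509, 0.861, -0.001]
force: [-0.5, 0.5, -0.0]
finger_gap: 0.002
grasp_force: 0.0
t 6.35 R 0.0358 theta -63.0 xang 118.8 z 0.0145 F rad,cw -0.65 0.26 [-0.53  0.46 -0.02] Tz [ 0.005 -0.001 -0.033] q6 -0.7
time_s: 6.95
tool_pos: [0.4829, -0.0353, 0.0175]
orientation: [0.002, 0.752, 0.66, 0.001]
force: [1.2, -1.1, -0.6]
finger_gap: -0.002
grasp_force: 0.8
t 6.95 R 0.0375 theta -94.7 xang 82.5 z 0.0175 F rad,cw 0.97 -1.25 [ 1.17 -1.06 -0.63] Tz [-0.211 -0.262  0.011] q6 -0.09
time_s: 7.25
tool_pos: [0.4743, -0.0331, 0.0173]
orientation: [0.001, 0.815, 0.579, 0.001]
force: [0.1, -1.0, -0.4]
finger_gap: -0.001
grasp_force: 0.5
t 7.25 R 0.037 theta -108.5 xang 70.8 z 0.0173 F rad,cw 0.97 -0.38 [ 0.06 -1.04 -0.38] Tz [-0.101 -0.129  0.024] q6 0.12
```

```bash
for i in 1 2; do python3 -m crank '[{"slide":[0.02,-0.40,0],"spin":6},{"slide":[0.08,-0.79,0],"spin":12},{"slide":[0.08,-0.79,0],"spin":12},{"slide":[0.08,-0.79,0],"spin":12}]' >/dev/null;python3 f.py; done
```

```text
t 7.65 R 0.0368 theta -120.9 xang 59.0 z 0.0168 F rad,cw -0.13 -0.18 [ 0.22  0.02 -0.1 ] Tz [-0.133 -0.101  0.045] q6 0.33
t 8.05 R 0.0369 theta -133.6 xang 47.0 z 0.0165 F rad,cw 0.61 -0.67 [ 0.06 -0.9   0.34] Tz [-0.052 -0.098 -0.026] q6 0.55
```

```bash
python3 -m crank '[{"slide":[0.02,-0.40,0],"spin":6},{"slide":[0.08,-0.79,0],"spin":12},{"slide":[0.08,-0.79,0],"spin":12},{"slide":[0.08,-0.79,0],"spin":12}]' >/dev/null;python3 f.py
python3 -m crank '[{"slide":[0.02,-0.40,0],"spin":6},{"slide":[0.08,-0.79,0],"spin":12},{"slide":[0.08,-0.79,0],"spin":12},{"slide":[0.08,-0.79,0],"spin":12}]' >/dev/null;python3 f.py
```

```text
t 8.45 R 0.0371 theta -146.0 xang 35.0 z 0.0163 F rad,cw 0.25 -0.45 [ 0.05 -0.51  0.58] Tz [-0.121 -0.087  0.007] q6 0.77
t 8.85 R 0.0375 theta -158.4 xang 23.0 z 0.0163 F rad,cw -0.97 -1.67 [ 1.51 -1.19  0.05] Tz [-0.132 -0.087 -0.032] q6 0.99
```

```bash
python3 -m crank '[{"slide":[0.02,-0.40,0],"spin":6},{"slide":[0.08,-0.79,0],"spin":12},{"slide":[0.08,-0.79,0],"spin":12},{"slide":[0.08,-0.79,0],"spin":12}]' >/dev/null;python3 f.py
python3 -m crank '[{"slide":[0.02,-0.40,0],"spin":6},{"slide":[0.08,-0.79,0],"spin":12},{"slide":[0.08,-0.79,0],"spin":12},{"slide":[0.08,-0.79,0],"spin":12}]' >/dev/null;python3 f.py
python3 -m crank '[{"slide":[0.02,-0.40,0],"spin":6},{"slide":[0.08,-0.79,0],"spin":12},{"slide":[0.08,-0.79,0],"spin":12},{"slide":[0.08,-0.79,0],"spin":12}]' >/dev/null;python3 f.py
```

```text
t 9.25 R 0.0379 theta -170.5 xang 11.0 z 0.0162 F rad,cw 0.26 -0.55 [-0.16 -0.58 -0.69] Tz [-0.22   0.015 -0.045] q6 1.21
t 9.65 R 0.0381 theta 177.8 xang -1.0 z 0.0162 F rad,cw -0.33 -2.28 [ 0.24 -2.29 -0.48] Tz [-0.384 -0.008 -0.003] q6 1.44
t 10.05 R 0.0384 theta 166.0 xang -13.0 z 0.0162 F rad,cw -0.85 -4.5 [-0.26 -4.57 -0.22] Tz [-0.616  0.101 -0.031] q6 1.67
```

Load is rising: about 4.5 N held still. I'll turn about 6° more and read it over several periods.

```bash
python3 -m crank '[{"slide":[0.01,-0.20,0],"spin":3},{"slide":[0.02,-0.40,0],"spin":6},{"slide":[0.02,-0.40,0],"spin":6},{"slide":[0.02,-0.40,0],"spin":6}]' >/dev/null;python3 f.py
python3 -m crank '[{"slide":[0,0,0],"spin":0},{"slide":[0,0,0],"spin":0}]' >/dev/null;python3 f.py
python3 -m crank '[{"slide":[0,0,0],"spin":0},{"slide":[0,0,0],"spin":0}]' >/dev/null;python3 f.py
python3 -m crank '[{"slide":[0,0,0],"spin":0},{"slide":[0,0,0],"spin":0}]' >/dev/null;python3 f.py
```

```text
t 10.45 R 0.0386 theta 160.0 xang -19.1 z 0.0162 F rad,cw -0.43 -4.53 [-1.14 -4.41 -0.27] Tz [-0.792  0.178 -0.039] q6 1.78
t 10.65 R 0.0386 theta 159.9 xang -19.1 z 0.0162 F rad,cw -1.32 -4.79 [-0.41 -4.95 -0.04] Tz [-0.893  0.201 -0.044] q6 1.78
t 10.85 R 0.0386 theta 160.0 xang -19.1 z 0.0162 F rad,cw -0.52 -5.38 [-1.35 -5.23  0.68] Tz [-0.827  0.228 -0.004] q6 1.78
t 11.05 R 0.0386 theta 159.9 xang -19.1 z 0.0162 F rad,cw -1.02 -5.34 [-0.87 -5.37  0.04] Tz [-0.84   0.246 -0.011] q6 1.78
```

The load holds at about 5.2 N, roughly 0.18–0.19 N m, so near 19 N on the foot and within the window. I'll back off, lift and travel to over the weight.

```bash
python3 -m crank '[{"slide":[0,0.5,0],"spin":0},{"slide":[0,0.5,-3],"spin":0},{"slide":[0,0.5,-8],"spin":0},{"slide":[0,0.5,-12],"spin":0},{"slide":[0,0.5,-14.5],"spin":0},{"slide":[0,0.5,-14.5],"spin":0}]'
python3 -m crank '[{"slide":[9.0,25.4,0],"spin":-19},{"slide":[9.0,25.4,0],"spin":-19},{"slide":[9.0,25.4,0],"spin":-19},{"slide":[9.0,25.4,0],"spin":-19},{"slide":[9.0,25.4,0],"spin":-19},{"slide":[9.0,25.4,0],"spin":-19},{"slide":[9.0,25.4,0],"spin":-19},{"slide":[9.0,25.4,0],"spin":-19},{"slide":[9.0,25.4,0],"spin":-19}]' 0.3 40
python3 f.py; python3 - <<'E'
from h import *
s=monitor.read_state();w=save('wrist','w5.png');W=wristP(w,s);c=save('top','t5.png')
print(s['tool_pos'],'pred wt top',proj(W,np.array([.4506,-.2589,.072])),'base',proj(W,np.array([.4506,-.2589,0])))
import pickle; pickle.dump(W,open('W5.pkl','wb'))
a=cv2.imread('pics/w5.png');t=cv2.imread('pics/t5.png')
d=cv2.absdiff(t,cv2.imread('pics/top0.png'))[90:250,50:230]
cv2.imwrite('pics/c5.png',np.hstack([cv2.resize(a,(480,360)),np.vstack([cv2.resize(t[90:250,50:230],(202,180)),cv2.resize(np.clip(d*3,0,255).astype(np.uint8),(202,180))])]))
E
sed -i 's/top0.png/t5.png/' m.py; python3 m.py | grep 'base rect'
```

```text
time_s: 11.65
tool_pos: [0.4514, 0.0111, 0.1651]
orientation: [-0.001, 0.986, -0.166, 0.005]
force: [0.8, -0.1, 0.3]
finger_gap: -0.0
grasp_force: 0.0
time_s: 12.55
tool_pos: [0.4493, -0.257, 0.1604]
orientation: [-0.001, 1.0, -0.001, -0.001]
force: [-0.4, 0.5, 0.6]
finger_gap: 0.703
grasp_force: 0.0
t 12.55 R 0.2616 theta -98.1 xang -0.2 z 0.1604 F rad,cw -0.49 0.45 [-0.38  0.55  0.65] Tz [ 0.008 -0.005 -0.039] q6 0.92
[ 0.44933041 -0.25703271  0.16036444] pred wt top [287.39940737 220.11117452] base [287.04531899 193.33861201]
base rect ((0.5979262590408325, 0.15097244083881378), (0.28127697110176086, 0.29863354563713074), 5.876154899597168)
```

View pics/c5.png

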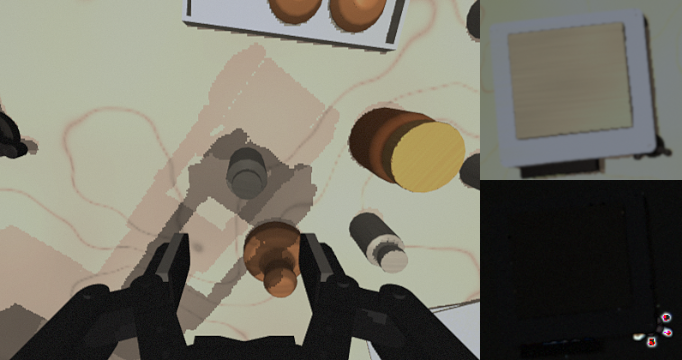

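The scale hasn't moved: only the knob differs in the difference image. The weight's top is at about (247,183) in the display, or (288,213) full, between the fingers and clear of the mould. I'll triangulate it.

```bash
python3 - <<'E'
from h import *
import pickle
PP=pickle.load(open('P.pkl','rb'));W=pickle.load(open('W5.pkl','rb'))
im=cv2.imread('pics/w5.png')[150:260,230:350]
cv2.imwrite('pics/c6.png',cv2.resize(np.clip(im*1.8,0,255).astype(np.uint8),None,fx=5,fy=5,interpolation=2))
for v in(211,214,217): print(tri([(W,(288,v)),(PP['top'],(322.4,234))]),onz(W,(288,v),.072))
E
```

```text
[ 0.45090236 -0.26021243  0.0527393 ] [ 0.45757447 -0.25933106]
[ 0.450845   -0.25982452  0.05945699] [ 0.45529223 -0.25933259]
[ 0.45079202 -0.25945397  0.06587455] [ 0.45299587 -0.25933413]
```

View pics/c6.png

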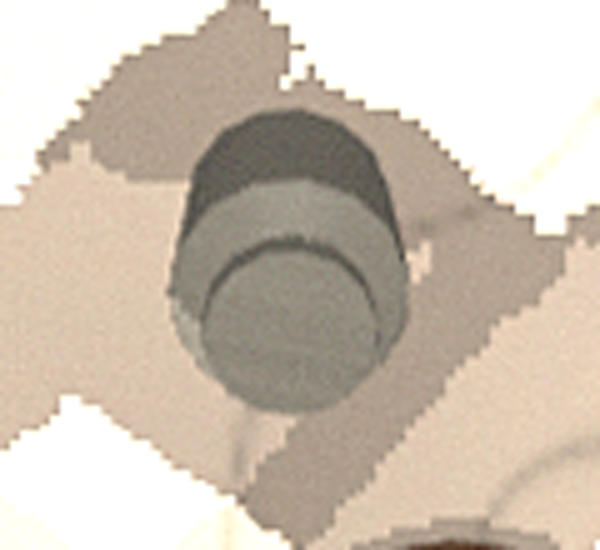

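The weight is centred at about (0.452, -0.259) and its top agrees with 72 mm within error. I'll descend and grip.

```bash
python3 -m crank '[{"slide":[0.25,0.2,3],"spin":0},{"slide":[0.25,0.2,7],"spin":0},{"slide":[0.25,0.2,10],"spin":0},{"slide":[0.25,0.2,13],"spin":0},{"slide":[0.25,0.2,14.6],"spin":0},{"slide":[0.25,0.2,14.6],"spin":0},{"slide":[0.25,0.2,14.6],"spin":0}]'
python3 -m crank '[{"slide":[0,0,0],"spin":0},{"slide":[0,0,0],"spin":0},{"slide":[0,0,0],"spin":0},{"slide":[0,0,0],"spin":0},{"slide":[0,0,0],"spin":0},{"slide":[0,0,0],"spin":0},{"slide":[0,0,0],"spin":0}]' 1 40
```

```text
time_s: 13.35
tool_pos: [0.4528, -0.26, 0.0157]
orientation: [0.0, 1.0, -0.001, 0.0]
force: [0.0, -0.1, 0.3]
finger_gap: 0.7
grasp_force: 0.0
time_s: 14.05
tool_pos: [0.4533, -0.2604, 0.0169]
orientation: [0.0, 1.0, -0.002, 0.001]
force: [0.2, 3.2, 6.0]
finger_gap: 0.434
grasp_force: 40.0
```

```bash
python3 -m crank '[{"slide":[0,0,-2],"spin":0},{"slide":[0,0,-5],"spin":0},{"slide":[0,0,-9],"spin":0},{"slide":[0,0,-13],"spin":0},{"slide":[0,0,-13],"spin":0}]'
python3 -m crank '[{"slide":[2,-5,0],"spin":0},{"slide":[3.8,-10,0],"spin":0},{"slide":[5.7,-15,0],"spin":0},{"slide":[7.6,-20,0],"spin":0},{"slide":[9.5,-25,0],"spin":0},{"slide":[11.4,-30,0],"spin":0},{"slide":[13.3,-35,0],"spin":0},{"slide":[15,-39,0],"spin":0},{"slide":[15.7,-41.2,0],"spin":0},{"slide":[15.7,-41.2,0],"spin":0},{"slide":[15.7,-41.2,0],"spin":0},{"slide":[15.7,-41.2,0],"spin":0}]'
```

```text
time_s: 14.55
tool_pos: [0.4555, -0.2632, 0.1509]
orientation: [0.004, 1.0, -0.002, 0.005]
force: [1.0, -1.6, -3.9]
finger_gap: 0.432
grasp_force: 41.8
time_s: 15.75
tool_pos: [0.6096, 0.1499, 0.1439]
orientation: [0.001, 1.0, -0.002, -0.002]
force: [-0.7, -0.4, -5.2]
finger_gap: 0.432
grasp_force: 42.3
```

```bash
python3 -m crank '[{"slide":[0,-0.2,1.5],"spin":0},{"slide":[0,-0.2,3],"spin":0},{"slide":[0,-0.2,4.3],"spin":0},{"slide":[0,-0.2,5],"spin":0},{"slide":[0,-0.2,5.3],"spin":0},{"slide":[0,-0.2,5.3],"spin":0},{"slide":[0,-0.2,5.3],"spin":0}]'
python3 -m crank '[{"slide":[0,0,0.1],"spin":0},{"slide":[0,0,0.2],"spin":0},{"slide":[0,0,0.2],"spin":0},{"slide":[0,0,0.2],"spin":0}]'
```

```text
time_s: 16.45
tool_pos: [0.6114, 0.1526, 0.0929]
orientation: [-0.0, 1.0, -0.002, 0.001]
force: [0.5, -0.0, -4.5]
finger_gap: 0.435
grasp_force: 42.3
time_s: 16.85
tool_pos: [0.6109, 0.1529, 0.0904]
orientation: [0.0, 1.0, -0.002, 0.0]
force: [0.3, 0.9, -5.1]
finger_gap: 0.436
grasp_force: 42.3
```

```bash
python3 -m crank '[{"slide":[0,0,0.1],"spin":0},{"slide":[0,0,0.2],"spin":0},{"slide":[0,0,0.2],"spin":0},{"slide":[0,0,0.2],"spin":0}]'
python3 -m crank '[{"slide":[0,0,0.1],"spin":0},{"slide":[0,0,0.15],"spin":0},{"slide":[0,0,0.15],"spin":0},{"slide":[0,0,0.15],"spin":0}]'
```

```text
time_s: 17.25
tool_pos: [0.6109, 0.1527, 0.0882]
orientation: [0.0, 1.0, -0.002, -0.0]
force: [-0.9, -0.5, -4.8]
finger_gap: 0.43
grasp_force: 42.3
time_s: 17.65
tool_pos: [0.6109, 0.1528, 0.0869]
orientation: [0.0, 1.0, -0.002, 0.0]
force: [-0.0, 0.3, -3.4]
finger_gap: 0.433
grasp_force: 42.5
```

Touching now (the load has dropped to 3.4 N). I'll ease down, release and rise.

```bash
python3 -m crank '[{"slide":[0,0,0.05],"spin":0},{"slide":[0,0,0.05],"spin":0},{"slide":[0,0,0.05],"spin":0}]'
python3 -m crank '[{"slide":[0,0,0],"spin":0},{"slide":[0,0,0],"spin":0},{"slide":[0,0,0],"spin":0},{"slide":[0,0,0],"spin":0},{"slide":[0,0,0],"spin":0}]' 0.3
python3 -m crank '[{"slide":[0,0,-1],"spin":0},{"slide":[0,0,-3],"spin":0},{"slide":[0,0,-6],"spin":0},{"slide":[0,0,-10],"spin":0},{"slide":[0,0,-14],"spin":0},{"slide":[0,18,-14],"spin":0},{"slide":[0,18,-14],"spin":0},{"slide":[0,30,-14],"spin":0},{"slide":[0,30,-14],"spin":0},{"slide":[0,30,-14],"spin":0},{"slide":[0,30,-14],"spin":0},{"slide":[0,30,-14],"spin":0}]'
python3 - <<'E'
from h import *
c=save('top','t7.png');d=save('scene','s7.png')
a=cv2.imread('pics/t7.png');b=cv2.imread('pics/s7.png')
print('pan pred',proj(P(c),np.array([.6097,.1522,.142])),proj(P(d),np.array([.6097,.1522,.142])))
cv2.imwrite('pics/c7.png',np.hstack([cv2.resize(a[80:260,40:240],(400,360),interpolation=2),cv2.resize(b[180:420,200:467],(400,360),interpolation=2)]))
E
sed -i 's/t5.png/t7.png/' m.py; python3 m.py | grep 'base rect'
```

```text
time_s: 17.95
tool_pos: [0.611, 0.1528, 0.0869]
orientation: [0.0, 1.0, -0.002, 0.0]
force: [-2.4, -0.4, 2.1]
finger_gap: 0.435
grasp_force: 42.9
time_s: 18.45
tool_pos: [0.611, 0.1528, 0.0863]
orientation: [0.0, 1.0, -0.002, 0.0]
force: [-1.6, -0.3, -0.5]
finger_gap: 0.7
grasp_force: 0.0
time_s: 19.65
tool_pos: [0.6098, -0.1542, 0.2269]
orientation: [0.002, 1.0, -0.005, 0.001]
force: [-0.0, 0.8, -0.1]
finger_gap: 0.698
grasp_force: 0.0
pan pred [118.23320333 155.11965058] [361.92716679 288.46081729]
base rect ((0.5977768301963806, 0.15120500326156616), (0.2833937406539917, 0.2972007989883423), 5.447552680969238)
```

View pics/c7.png

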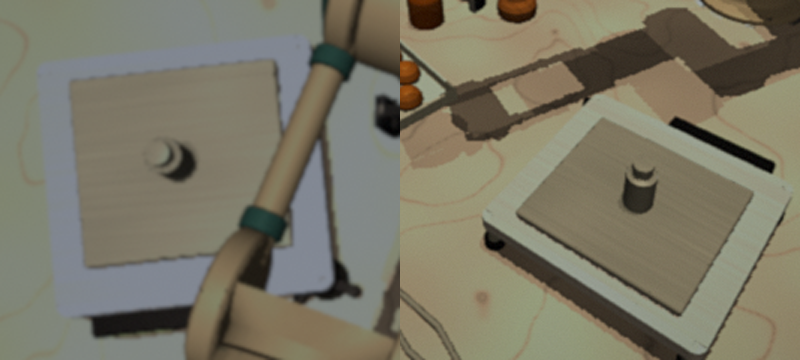

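The weight stands upright in the middle of the pan: its top is at top px (120,157), predicted (118,155). The scale hasn't moved and the hand is clear, so I'm handing in.

```bash
python3 -c "
from bench import workorder
print(workorder.close_job())"
```

```text
the job is handed in; nothing more can be done
None
```

The job is handed in at about 20 s of the 72 s: the levelling foot bears with roughly 19 N (about 5.2 N push held still), and the 500 g check weight stands in the middle of the pan; the scale did not shift, and nothing suggests the jar, mould or tray was touched.

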